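# Take the mixing sleeve off the drinks machine's mixer shaft for rinsing

### The job

Slide the white mixing sleeve off the open end of the steel mixer shaft, easing it along so that it never binds or strains the shaft. Then set the sleeve down gently in the steel rinse tray, lying flat on the tray's floor, let go, and leave the mixer module and the other things on the counter undisturbed.

Things in the scene. Friction and masses are not known exactly. Their poses are not given: they have to be found in the camera images.
- sleeve_mid (a point): Centre of the white plastic mixing sleeve, a loose block 30 mm long (its x, along the shaft), 40 mm wide (y, level), 46 mm high (z), 80 to 170 g, with a 24 mm round bore right through along x. It starts hanging on the 20 mm shaft (2 mm of play all round), 30 mm clear of the housing and free on all sides: grip it across its 40 mm width from above.
- module: Mixer module, fixed to the counter: a black box 100 x 100 mm, 158 mm high, on a base plate, with a round steel motor on its back. Origin: centre of the underside, z up, front face at x = -50 mm. A plain round steel shaft, 20 mm thick, sticks out of the front along about -x; its open end is 205 mm from the origin in -x. The sleeve is clear of it when its centre is past x = -230 mm.
- shaft_root (a point): Point on the shaft's axis near its fixed end (module x = -95, y = 0, z = 120 mm), axes as the module's. Its bush is worn: from here the shaft may lean up to 0.11 rad to either side and 0.07 rad up or down from the module's -x, different each time and not measured: feel it. It hardly yields; over 10 N between sleeve and shaft (also from fingers closing off-centre) damages it.
- tray: Rinse tray of plain steel, fixed to the counter, 150 mm (x) x 170 mm (y), 22 mm high, walls and floor 4 to 5 mm thick, open on top. Origin: centre of the underside.
- caddy: Clear plastic box 130 x 100 mm, 55 mm high, full of small white creamer pots, loose. Not the tray: leave alone. Origin: centre of the underside.
- cups: Stack of white paper cups, 80 mm across and 186 mm high, loose: leave alone. Origin: centre of the underside.
- jar: Glass jar with a steel cap, 64 mm across and 90 mm high, loose: leave alone. Origin: centre of the underside.
- brush: Small cleaning brush 170 mm long lying on the counter, its length along x, loose: leave alone.
Mind the look-alikes: they are no part of the job. What is meant by the tray is not brown, and is the larger of those in its own colour.

How it is judged:
By the outcome, as a careful person would: the job done as asked, in the order asked, and still so for the second after the job is handed in, with the robot touching nothing.
It also fails if it takes over 67 s, if anything falls off the work surface, if the arm or the gripper's body presses on something with over 40 N, if the wrist force passes 120 N, or if a joint passes its speed limit or range.

### The arm

A 6-joint arm with a two-finger parallel gripper is mounted at the origin on the work surface. World frame = base frame: x ahead of the robot, y to its left, z up, the work surface at z = 0. Lengths are in m, angles in rad, forces in N, time in s.
With the tool pointing down it reaches from about 0.35 to 0.975 m from the base axis. Payload 4.9 kg.
Tool frame: the origin (TCP) lies between the finger pads; the fingertips stand 8 mm ahead of it and the grasp point (between the pads) lies 11 mm behind it; z points along the fingers, y is the direction in which the jaws open and shut (so a half turn about z gives the same grasp; the last joint's range is limited). The gripper opens to 85 mm and grips with 20 to 120 N. Pads are 22 mm wide; open, the fingers measure 114 mm over their backs; the gripper's body (76 mm by 85 mm) begins 54 mm behind the grasp point. The pads swing forward as they close: fully open they stand 13 mm farther back than shut.
Start: joints at [-1.45, 0.053, 1.613, -0, 1.476, -0.119], TCP at [0.148, -0.607, 0.239] pointing down, gripper open.
Joint ranges: [-3.01, 3.01], [-1.01, 2.22], [0.06, 2.58], [-1.02, 4.17], [0.09, 2.62], [-3.14, 3.14]. Speed limits (rad/s): [2.57, 2.57, 3.14, 3.14, 3.14, 3.14].

### API

Orientations are given as a rotation vector (axis times angle).
In Python, from station import ctrl gives the robot as it stands. The module is installed in compiled form; this text tells all that it offers.
- The arm moves only by the shell command python3 -m creep 'ROWS' [FORCE]. ROWS is JSON, a list of rows, each an object with "hand": the opening, from 0 (shut) to 1 (fully open); "translation": the shift along the tool's x, y, z in cm, a list of three; "delta_rot": the turn, a rotation vector about the tool's x, y, z in degrees, a list of three. A call has 1 to 8 rows; each row shifts and turns the commanded pose from where the row before left it, along the tool's axes as they then stand; what a row does not reach is not made up. A row lasts 1/8 s, in which the tool goes at most 62.5 mm and 10.7 degrees, less where a joint would pass 70% of its speed; a pose out of reach is approached as far as the arm can. A call with a gripper value outside its range is refused whole. The fingers move at their own pace and stop on an object; FORCE is the grip in N (left out, the last holds). Time passes only in rows, so rows that do not move let the fingers close. It gives the time, the measured TCP pose, the force and the opening at its end, in the units of the state.
- ctrl.get_obs(): the state, without advancing time (a new reading comes with each control period).
- ctrl.get_image(name): name is "scene" or "top" or "wrist"; returns (picture, depth): 420x560x3 uint8, red, green, blue; 420x560 float32, m along the optical axis (not along the pixel's ray), 0 where there is no reading.
- ctrl.calibration(name): a dict with "fx", "fy", "cx", "cy" (pixels), "T" (4x4, takes a point from camera to world coordinates). Camera axes: x right, y up, looking along -z (the intrinsics and any distortion apply to the point x, -y, -z); pixel columns grow to the right and rows downward; lengths in m; the calibration is good to about 2 mm. A picture is of the moment at which its call begins: read the wrist's pose just before it. calibration takes no time and is no camera call; for the wrist camera it gives the pose at the moment of the call.
- ctrl.finish_job(): hands the job in, once; it reports no verdict.
The state is a dict: "t": time; "q": joint angles; "dq": joint speeds; "effort": joint torques, N m; "tool_pos": TCP position; "tool_rot": TCP orientation; "contact_force": force on the tool from outside, world axes, zero at the start; "wrist_torque": the same for the moment, N m; "opening": finger opening in m.
Only numpy, scipy, OpenCV 4.12 (cv2) and the standard library are available. Lean on these libraries where they do the work, as an engineer would, in place of code of your own. Each camera call takes 0.05 s, during which the arm holds its last target.

## Working session

There is one attempt and no reset: what is moved stays moved. The work goes in short steps, Python scripts to look and compute and a shell command to move; the robot and the scene stay as the last step left them, time stands still between calls to the robot, and variables do not carry over. Pictures are saved under pics/ and viewed, and the job is handed in when it is done.

```bash
mkdir -p pics; ls; python3 - <<'E'
from station import ctrl
import cv2,numpy as np
o=ctrl.get_obs();print({k:np.round(v,4).tolist() for k,v in o.items()})
for n in ("scene","top","wrist"):
    c=ctrl.calibration(n);print(n,{k:np.round(v,4).tolist() for k,v in c.items()})
    im,d=ctrl.get_image(n)
    cv2.imwrite(f"pics/{n}0.png",im[:,:,::-1]);np.savez(f"{n}0.npz",im=im,d=d,T=c["T"],K=[c["fx"],c["fy"],c["cx"],c["cy"]])
E
```

```text
pics
{'t': 0.0, 'q': [-1.45, 0.0534, 1.6143, -0.0, 1.476, -0.119], 'dq': [0.0012, 0.0, -0.0002, 0.0015, 0.0021, 0.0009], 'effort': [0.0013, -39.368, -37.0176, -0.0, 0.0069, 0.0], 'tool_pos': [0.1484, -0.6065, 0.2381], 'tool_rot': [-3.117, -0.3756, 0.0], 'contact_force': [-1.2562, 0.6442, 0.5528], 'wrist_torque': [-0.0169, -0.0081, 0.0062], 'opening': 0.0855}
scene {'fx': 390.7507, 'fy': 390.7507, 'cx': 273.1319, 'cy': 215.9996, 'T': [[0.7605, -0.3516, 0.546, 1.0069], [0.6491, 0.4344, -0.6245, -0.6096], [-0.0176, 0.8293, 0.5586, 0.6383], [0.0, 0.0, 0.0, 1.0]]}
top {'fx': 448.3745, 'fy': 448.3745, 'cx': 283.8096, 'cy': 210.3704, 'T': [[-0.0261, 0.9808, -0.1931, 0.236], [-0.9996, -0.0276, -0.0047, -0.0478], [-0.01, 0.1929, 0.9812, 1.4656], [0.0, 0.0, 0.0, 1.0]]}
wrist {'fx': 340.7087, 'fy': 340.7087, 'cx': 282.0418, 'cy': 208.2337, 'T': [[0.2373, 0.9341, 0.2667, 0.2161], [-0.9714, 0.2288, 0.0632, -0.5901], [-0.0019, -0.2741, 0.9617, 0.3731], [0.0, 0.0, 0.0, 1.0]]}
```

View pics/scene0.png

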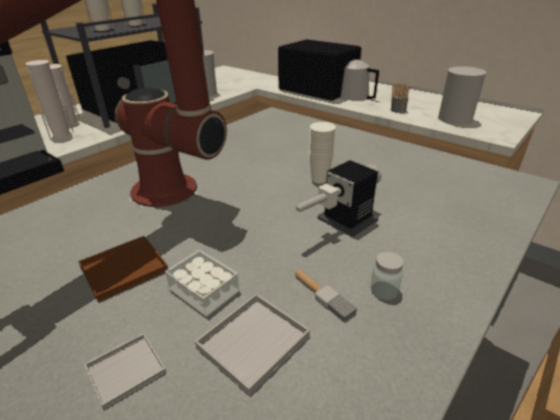

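View pics/top0.png

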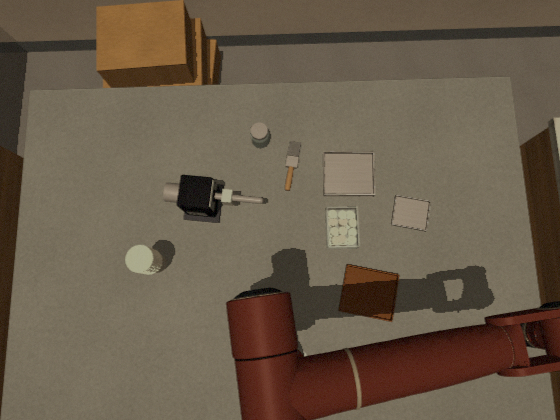

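View pics/wrist0.png

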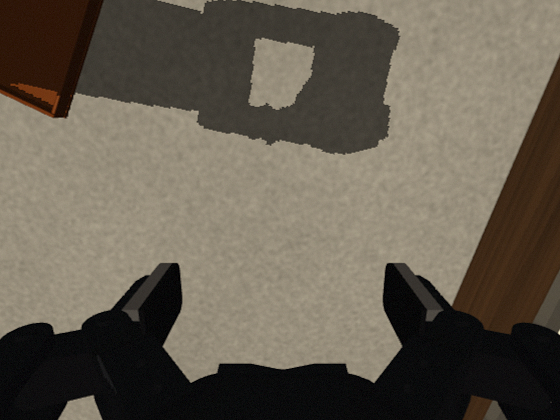

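The scene picture shows the mixer module at (350,195), with the sleeve at (330,195) on a shaft that points left. In the top picture the module is at (200,195) and the sleeve at (227,196).

There are three tray candidates in the top picture:
- **Large steel tray:** (349,174).
- **Small steel tray:** (410,213).
- **Brown tray:** (368,292).

The target is neither brown nor the smaller of the steel-coloured pair, so it should be the one at (349,174). I'll confirm that in a crop and take measurements.

```bash
cat > h.py <<'E'
import numpy as np,cv2
def load(n):
    z=np.load(n);return z["im"],z["d"],z["T"],z["K"]
def cloud(d,T,K):
    v,u=np.mgrid[:d.shape[0],:d.shape[1]]
    p=np.stack([(u-K[2])/K[0]*d,-(v-K[3])/K[1]*d,-d],-1)
    return p@T[:3,:3].T+T[:3,3]
def onplane(u,v,T,K,z):
    r=T[:3,:3]@np.array([(u-K[2])/K[0],-(v-K[3])/K[1],-1]);return T[:3,3]+r*(z-T[2,3])/r[2]
def proj(P,T,K):
    c=(np.asarray(P)-T[:3,3])@T[:3,:3];return np.stack([K[0]*c[...,0]/-c[...,2]+K[2],-K[1]*c[...,1]/-c[...,2]+K[3]],-1)
E
python3 - <<'E'
from h import *
im,d,T,K=load("top0.npz");P=cloud(d,T,K)
a=cv2.resize(im[130:250,150:290],None,fx=5.5,fy=4.9*1,interpolation=cv2.INTER_CUBIC)
cv2.imwrite("pics/crop_mod.png",a[:,:,::-1])
a=cv2.resize(im[120:330,300:450],None,fx=2.8,fy=2.8,interpolation=cv2.INTER_CUBIC)
cv2.imwrite("pics/crop_tray.png",a[:,:,::-1])
im2,d2,T2,K2=load("scene0.npz")
a=cv2.resize(im2[110:240,280:400],None,fx=4.5,fy=4.5,interpolation=cv2.INTER_CUBIC)
cv2.imwrite("pics/crop_sc.png",a[:,:,::-1])
for n,(u,v) in dict(counter=(100,300),mod=(197,195),sleeve=(227,196),sh=(250,199),shend=(261,200),tray=(349,174),jar=(260,131),cups=(140,258),caddy=(343,228),brush=(292,160)).items(): print(n,P[v,u].round(3))
for n,(u,v) in dict(mod=(352,180),sl=(327,195),sh=(310,203)).items(): print('sc',n,cloud(d2,T2,K2)[v,u].round(3))
E
```

```text
counter [0.247 0.556 0.005]
mod [0.547 0.217 0.159]
sleeve [0.547 0.13  0.135]
sh [0.537 0.061 0.131]
shend [0.531 0.027 0.138]
tray [ 0.641 -0.263  0.01 ]
jar [0.772 0.029 0.087]
cups [0.361 0.373 0.187]
caddy [ 0.454 -0.23   0.038]
brush [ 0.694 -0.073  0.015]
sc mod [0.587 0.177 0.158]
sc sl [0.554 0.116 0.13 ]
sc sh [0.544 0.058 0.13 ]
```

View pics/crop_mod.png

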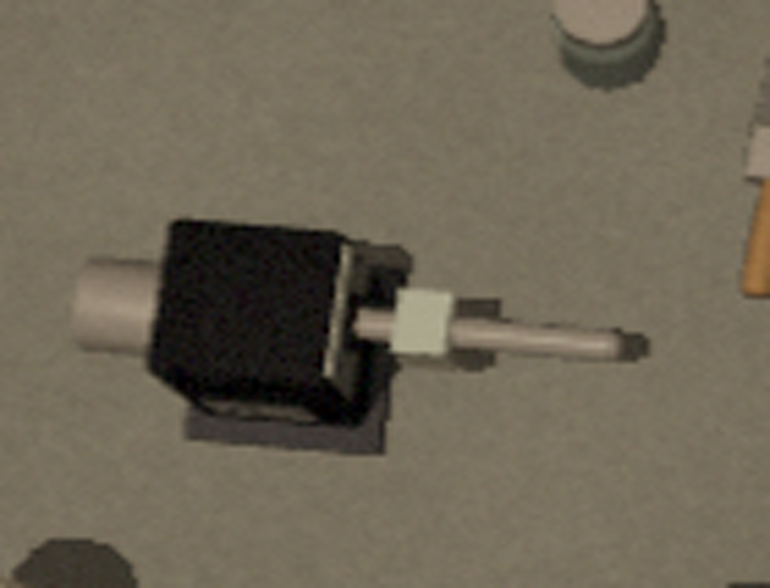

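View pics/crop_tray.png

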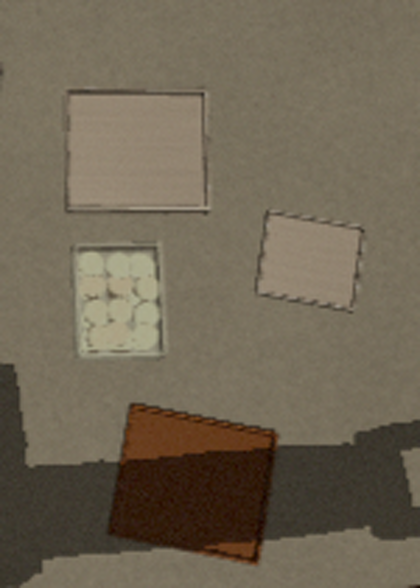

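View pics/crop_sc.png

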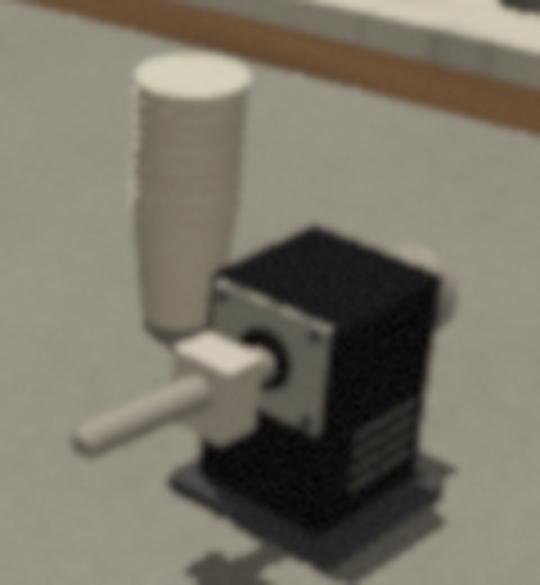

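The crop confirms the tray: it's the larger plain grey one at (349,174) in the top picture. The grey one at (410,213) is smaller, and the third is brown. Next I'll move over the shaft for a close look.

```bash
python3 -m creep '[{"hand":1,"translation":[3.4,-3.7,-0.4],"delta_rot":[0,0,0]},{"hand":1,"translation":[3.4,-3.7,-0.4],"delta_rot":[0,0,0]},{"hand":1,"translation":[3.4,-3.7,-0.4],"delta_rot":[0,0,0]},{"hand":1,"translation":[3.4,-3.7,-0.4],"delta_rot":[0,0,0]},{"hand":1,"translation":[3.4,-3.7,-0.4],"delta_rot":[0,0,0]},{"hand":1,"translation":[3.4,-3.7,-0.4],"delta_rot":[0,0,0]},{"hand":1,"translation":[3.4,-3.7,-0.4],"delta_rot":[0,0,0]},{"hand":1,"translation":[3.4,-3.7,-0.4],"delta_rot":[0,0,0]}]' 20
python3 -m creep '[{"hand":1,"translation":[3.4,-3.7,0],"delta_rot":[0,0,0]},{"hand":1,"translation":[3.4,-3.7,0],"delta_rot":[0,0,0]},{"hand":1,"translation":[3.4,-3.7,0],"delta_rot":[0,0,0]},{"hand":1,"translation":[3.4,-3.7,0],"delta_rot":[0,0,0]},{"hand":1,"translation":[3.4,-3.7,0],"delta_rot":[0,0,0]},{"hand":1,"translation":[3.4,-3.7,0],"delta_rot":[0,0,0]},{"hand":1,"translation":[3.4,-3.7,0],"delta_rot":[0,0,0]},{"hand":1,"translation":[0,0,0],"delta_rot":[0,0,0]}]'
```

```text
t: 1.15
tool_pos: [0.3427, -0.2534, 0.2712]
tool_rot: [3.119, 0.375, 0.0]
contact_force: [1.4, -0.1, -0.3]
opening: 0.0853
t: 2.15
tool_pos: [0.5124, 0.0556, 0.2706]
tool_rot: [-3.118, -0.383, 0.002]
contact_force: [-0.2, -0.4, -0.0]
opening: 0.0853
```

```bash
cat >> h.py <<'E'
from scipy.spatial.transform import Rotation as Rt
def goal(o,pos,R=None):
    R0=Rt.from_rotvec(o["tool_rot"])
    t=R0.inv().apply(np.array(pos)-o["tool_pos"])*100
    r=(R0.inv()*R).as_rotvec(degrees=True) if R is not None else np.zeros(3)
    return t.round(2),r.round(2)
def Rdown(yaw,pitch=0):
    # tool x at heading yaw, z down, pitch = x-axis elevation
    x=np.array([np.cos(yaw)*np.cos(pitch),np.sin(yaw)*np.cos(pitch),np.sin(pitch)])
    y=np.cross([0,0,-1],x);y/=np.linalg.norm(y)
    return Rt.from_matrix(np.stack([x,y,np.cross(x,y)],1))
E
python3 - <<'E'
from h import *
from station import ctrl
o=ctrl.get_obs();print(o["t"],o["tool_pos"],o["q"].round(3) if hasattr(o["q"],'round') else o["q"])
print(goal(o,[0.54,0.10,0.27],Rdown(np.radians(82))))
E
```

```text
2.15 [0.51244831 0.05563385 0.27062344] [-0.037 -0.229  1.825  0.     1.547  1.29 ]
(array([ 3.75, -3.64,  0.06]), array([-8.0e-02,  4.0e-02, -6.8e+01]))
```

```bash
python3 -m creep '[{"hand":1,"translation":[3.7,-3.6,0],"delta_rot":[0,0,0]},{"hand":1,"translation":[0,0,0],"delta_rot":[0,0,-10]},{"hand":1,"translation":[0,0,0],"delta_rot":[0,0,-10]},{"hand":1,"translation":[0,0,0],"delta_rot":[0,0,-10]},{"hand":1,"translation":[0,0,0],"delta_rot":[0,0,-10]},{"hand":1,"translation":[0,0,0],"delta_rot":[0,0,-10]},{"hand":1,"translation":[0,0,0],"delta_rot":[0,0,-10]},{"hand":1,"translation":[0,0,0],"delta_rot":[0,0,-8]}]'
python3 -m creep '[{"hand":1,"translation":[0,0,0],"delta_rot":[0,0,0]},{"hand":1,"translation":[0,0,0],"delta_rot":[0,0,0]}]'
python3 - <<'E'
from h import *
from station import ctrl
c=ctrl.calibration("wrist");im,d=ctrl.get_image("wrist")
cv2.imwrite("pics/wrist1.png",im[:,:,::-1]);np.savez("wrist1.npz",im=im,d=d,T=c["T"],K=[c["fx"],c["fy"],c["cx"],c["cy"]])
im,d,T,K=load("wrist1.npz");P=cloud(d,T,K)
m=(P[...,2]>0.1)&(P[...,2]<0.2);print(T.round(3))
cv2.imwrite("pics/wrist1m.png",(m*255).astype(np.uint8))
E
```

```text
t: 3.15
tool_pos: [0.539, 0.0959, 0.271]
tool_rot: [-2.372, -2.06, 0.001]
contact_force: [0.6, 0.1, 0.8]
opening: 0.0853
t: 3.4
tool_pos: [0.5392, 0.0964, 0.2712]
tool_rot: [-2.378, -2.053, 0.0]
contact_force: [-0.7, -0.4, 0.2]
opening: 0.0854
[[ 0.989  0.141  0.041  0.55 ]
 [-0.146  0.951  0.271  0.165]
 [-0.001 -0.274  0.962  0.406]
 [ 0.     0.     0.     1.   ]]
```

View pics/wrist1.png

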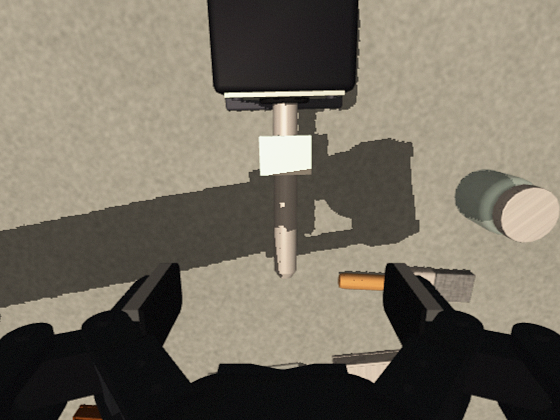

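In this wrist view the sleeve is at (285,155), the shaft runs from (285,105) to its open end at (286,275), and the module is above. I'll measure the sleeve's top face and the line of the shaft.

```bash
python3 - <<'E'
from h import *
from scipy.optimize import least_squares
im,d,T,K=load("wrist1.npz");P=cloud(d,T,K)
# sleeve top face: bright greenish white
hsv=cv2.cvtColor(im,cv2.COLOR_RGB2HSV)
m=np.zeros(d.shape,np.uint8);m[125:190,245:325]=1
m&=((P[...,2]>0.125)&(P[...,2]<0.16)&(hsv[...,2]>170)).astype(np.uint8)
mm=m.copy();mm[:,:]=0;cnt,_=cv2.findContours(m,cv2.RETR_EXTERNAL,cv2.CHAIN_APPROX_NONE);c=max(cnt,key=cv2.contourArea)
print(cv2.boundingRect(c),cv2.minAreaRect(c))
cv2.drawContours(mm,[c],-1,1,-1)
q=P[mm>0];print("top z pct",np.percentile(q[:,2],[1,10,25,50,75,90,99]).round(4))
t=P[(mm>0)];r=cv2.minAreaRect((t[:,:2]*1000).astype(np.float32));print("rect mm",r)
A=np.c_[t[:,:2]-t[:,:2].mean(0),np.ones(len(t))];s=np.linalg.lstsq(A,t[:,2],rcond=None)[0];print("plane",s,t.mean(0))
# shaft
s=np.zeros(d.shape,bool);s[182:268,270:302]=1
s&=(P[...,2]>0.105)&(P[...,2]<0.17)
q=P[s];print(len(q))
def f(x):
    # axis: point at y=0.05: (x0,z0) dir (a,-1,b)
    dr=np.array([x[2],-1,x[3]]);dr/=np.linalg.norm(dr)
    v=q-np.array([x[0],0.05,x[1]]);return np.linalg.norm(np.cross(v,dr),axis=1)-0.010
for L in('linear','soft_l1'):
    S=least_squares(f,[0.54,0.12,-0.1,0],loss=L,f_scale=0.001);print(S.x,np.abs(S.fun).mean())
for v in range(100,280,8):
    k=np.where((P[v,262:310,2]>0.1)&(P[v,262:310,2]<0.17))[0]
    if len(k):
        p=P[v,262+k];print(v,262+k.min(),262+k.max(),"mid",p[:,:2].mean(0).round(4),"zmax",p[:,2].max().round(4))
u=(P[...,2]>0.15)&(P[...,2]<0.17);u[100:]=0;t=P[u];print("module top",t[:,2].mean(),cv2.minAreaRect((t[:,:2]*1000).astype(np.float32)))
E
```

```text
(259, 125, 53, 51) ((285.4489440917969, 149.51901245117188), (49.6601448059082, 52.003578186035156), 88.02507019042969)
top z pct [0.1268 0.1393 0.1405 0.1412 0.1418 0.1424 0.1433]
rect mm ((548.3610229492188, 141.22434997558594), (47.979732513427734, 39.86598205566406), 82.75496673583984)
plane [-0.01038179  0.01421288  0.14088726] [0.54707509 0.13519345 0.14088726]
1958
[ 0.53535705  0.12571871 -0.14458101  0.06310244] 0.00042888503859894744
[ 0.53536292  0.12571881 -0.14466573  0.06307873] 0.0004286872716466097
100 262 309 mid [0.5533 0.1729] zmax 0.1412
108 273 297 mid [0.5522 0.1673] zmax 0.1289
116 273 297 mid [0.5513 0.1613] zmax 0.1291
124 273 297 mid [0.5504 0.1552] zmax 0.1296
132 274 297 mid [0.5499 0.149 ] zmax 0.1302
140 262 309 mid [0.549  0.1439] zmax 0.1424
148 262 309 mid [0.5482 0.1379] zmax 0.142
156 262 309 mid [0.5473 0.1319] zmax 0.1427
164 262 309 mid [0.5464 0.1258] zmax 0.1437
172 262 309 mid [0.5455 0.1196] zmax 0.1437
180 274 297 mid [0.5443 0.1109] zmax 0.1325
188 274 296 mid [0.543  0.1044] zmax 0.133
196 274 296 mid [0.542  0.0978] zmax 0.1332
204 274 296 mid [0.541  0.0911] zmax 0.1339
212 274 296 mid [0.54   0.0843] zmax 0.134
220 274 296 mid [0.539  0.0774] zmax 0.1351
228 274 296 mid [0.538  0.0705] zmax 0.1348
236 274 296 mid [0.537  0.0635] zmax 0.1355
244 274 296 mid [0.536  0.0564] zmax 0.136
252 275 296 mid [0.5354 0.0493] zmax 0.1365
260 275 296 mid [0.5343 0.0422] zmax 0.1378
268 275 296 mid [0.5332 0.0348] zmax 0.1376
276 279 291 mid [0.5316 0.0268] zmax 0.1352
module top 0.15798807739904105 ((556.42431640625, 204.34112548828125), (62.061580657958984, 100.48136138916016), 82.1188735961914)
```

```bash
python3 - <<'E'
from h import *
from station import ctrl
im,d,T,K=load("wrist1.npz");P=cloud(d,T,K)
o=ctrl.get_obs();R=Rt.from_rotvec(o["tool_rot"]);p=o["tool_pos"];print(p,R.as_matrix().round(4).tolist())
Q=(P-p)@R.as_matrix()  # tool coords
print("cam in tool",((T[:3,3]-p)@R.as_matrix()).round(4))
m=(np.abs(Q[...,2])<0.03)&(d>0)
for nm,sl in(("L",slice(0,280)),("R",slice(280,560))):
    k=np.zeros_like(m);k[:,sl]=m[:,sl];q=Q[k];tip=q[q[:,2]>-0.012]
    print(nm,len(q),"tip z",q[:,2].max().round(4),"y",np.percentile(tip[:,1],[0.5,5,50,95,99.5]).round(4),"x",np.percentile(tip[:,0],[1,50,99]).round(4))
for v in(262,266,270,280,290,300):
    r=[(u,Q[v,u].round(4).tolist()) for u in range(560) if m[v,u]]
    L=[a for a in r if a[0]<280];Rr=[a for a in r if a[0]>280]
    if L and Rr: print(v,L[-1],Rr[0])
E
```

```text
[0.53929031 0.09653614 0.27125342] [[0.1457, 0.9893, -0.0001], [0.9893, -0.1457, -0.0001], [-0.0001, -0.0001, -1.0]]
cam in tool [ 0.0695  0.0004 -0.1349]
L 1852 tip z -0.0046 y [-0.049  -0.0471 -0.0424 -0.042  -0.0419] x [-0.0103  0.0024  0.0112]
R 1863 tip z -0.0046 y [0.0426 0.0428 0.0431 0.0479 0.0542] x [-0.0108  0.0027  0.0113]
266 (179, [0.0079, -0.0424, -0.0059]) (386, [0.008, 0.0431, -0.006])
270 (179, [0.0063, -0.0424, -0.0064]) (386, [0.0066, 0.043, -0.0069])
280 (180, [0.0024, -0.042, -0.0076]) (385, [0.0019, 0.043, -0.0066])
290 (181, [-0.003, -0.0424, -0.0062]) (384, [-0.0026, 0.0429, -0.0069])
300 (182, [-0.0081, -0.0426, -0.0056]) (383, [-0.0082, 0.0433, -0.0055])
```

```bash
python3 - <<'E'
from h import *
from station import ctrl
im,d,T,K=load("wrist1.npz");P=cloud(d,T,K)
m=np.zeros(d.shape,bool);m[132:180,250:322]=1
m&=P[...,2]>0.1375
t=P[m];c=t.mean(0)
A=np.c_[t[:,:2]-c[:2],np.ones(len(t))]
s=np.linalg.lstsq(A,t[:,2],rcond=None)[0];res=t[:,2]-A@s
print("c",c.round(4),"plane",s.round(4),"std",res.std(),len(t))
h=np.array([.1432,.9897]);print("slope along tool x",s[:2]@h,"across",s[:2]@np.array([h[1],-h[0]]))
print(cv2.minAreaRect((t[:,:2]*1000).astype(np.float32)))
cn,_=cv2.findContours(m.astype(np.uint8),0,1);print(cv2.minAreaRect(cn[0]),len(cn))
y=np.arange(0,1)
o=ctrl.get_obs();yaw=np.arctan2(1,0.1446)
R=Rdown(yaw,-0.064);print("yaw",np.degrees(yaw),goal(o,[0.5468,0.131,0.20],R))
E
```

```text
c [0.5474 0.1326 0.1427] plane [0.0391 0.4784 0.1427] std 0.01804342652172453 2033
slope along tool x 0.47905314474586175 across -0.02979802999754921
((548.3645629882812, 141.1979217529297), (48.02862548828125, 39.85444641113281), 82.70954895019531)
((252.0, 161.0), (0.0, 0.0), 0.0) 4
yaw 81.77206042183406 (array([3.52, 0.24, 7.12]), array([-0.01, -3.66, -0.15]))
```

```bash
python3 - <<'E'
from h import *
im,d,T,K=load("wrist1.npz");P=cloud(d,T,K)
m=np.zeros(d.shape,np.uint8);m[132:180,250:322]=1
m&=((P[...,2]>0.1375)&(P[...,2]<0.149)).astype(np.uint8)
m=cv2.morphologyEx(m,cv2.MORPH_OPEN,np.ones((3,3)))
n,l,st,_=cv2.connectedComponentsWithStats(m);i=1+st[1:,4].argmax();m=l==i
t=P[m];c=t.mean(0);A=np.c_[t[:,:2]-c[:2],np.ones(len(t))]
s=np.linalg.lstsq(A,t[:,2],rcond=None)[0];res=t[:,2]-A@s
h=np.array([.1432,.9897]);print("c",c.round(4),"along",s[:2]@h,"across",s[:2]@np.array([h[1],-h[0]]),"std",res.std(),len(t))
print(cv2.minAreaRect((t[:,:2]*1000).astype(np.float32)))
cn,_=cv2.findContours(m.astype(np.uint8),0,1);print(cv2.minAreaRect(cn[0]),st[i])
E
```

```text
c [0.5474 0.1324 0.1414] along -0.059781610029442545 across -0.005189689168030222 std 0.0006901620645504553 2020
((547.24951171875, 132.23812866210938), (30.04399871826172, 39.86415481567383), 82.49925994873047)
((285.5, 155.5), (39.0, 51.0), 90.0) [ 260  136   52   40 2020]
```

```bash
python3 - <<'E'
from h import *
from station import ctrl
o=ctrl.get_obs();R=Rdown(np.radians(81.9),-0.063);up=-R.as_matrix()[:,2];f=np.array([.5467,.1302,.108])
print(up,goal(o,f+0.09*up,R))
E
```

```text
[0.00887091 0.06233024 0.99801616] (array([4.01, 0.24, 7.34]), array([-0.01, -3.6 , -0.28]))
```

```bash
python3 -m creep '[{"hand":1,"translation":[1.3,0.08,2.4],"delta_rot":[0,0,0]},{"hand":1,"translation":[1.3,0.08,2.4],"delta_rot":[0,0,0]},{"hand":1,"translation":[1.41,0.08,2.5],"delta_rot":[0,0,0]},{"hand":1,"translation":[0,0,0],"delta_rot":[0,-3.6,-0.3]},{"hand":1,"translation":[0,0,0],"delta_rot":[0,0,0]},{"hand":1,"translation":[0,0,0],"delta_rot":[0,0,0]}]'
python3 - <<'E'
from h import *
from station import ctrl
c=ctrl.calibration("wrist");im,d=ctrl.get_image("wrist");o=ctrl.get_obs()
cv2.imwrite("pics/wrist2.png",im[:,:,::-1]);np.savez("wrist2.npz",im=im,d=d,T=c["T"],K=[c["fx"],c["fy"],c["cx"],c["cy"]])
im,d,T,K=load("wrist2.npz");P=cloud(d,T,K)
R=Rdown(np.radians(81.9),-0.063);f=np.array([.5467,.1302,.108]);print(goal(o,f,R))
M=Rt.from_rotvec(o["tool_rot"]).as_matrix();Q=(P-o["tool_pos"])@M
m=((P[...,2]>0.1375)&(P[...,2]<0.149)&(np.abs(Q[...,1])<0.03)&(np.abs(Q[...,0])<0.03)).astype(np.uint8)
m=cv2.morphologyEx(m,cv2.MORPH_OPEN,np.ones((3,3)))
n,l,st,_=cv2.connectedComponentsWithStats(m);i=1+st[1:,4].argmax();t=Q[l==i]
print("sleeve top in tool",st[i],t.mean(0).round(4),cv2.minAreaRect((t[:,:2]*1000).astype(np.float32)), np.polyfit(t[:,0],t[:,2],1),np.polyfit(t[:,1],t[:,2],1))
k=(np.abs(Q[...,2])<0.03)&(Q[...,2]>-.03)&(Q[...,2]<-0.003)
a=Q[k];print("pads",np.percentile(a[a[:,1]<0][:,1],99),np.percentile(a[a[:,1]>0][:,1],1))
E
```

```text
t: 4.2
tool_pos: [0.5478, 0.1362, 0.1988]
tool_rot: [2.339, 2.034, -0.072]
contact_force: [-0.1, 0.0, 1.0]
opening: 0.0854
(array([-0.03, -0.04,  9.11]), array([ 0.06, -0.06,  0.09]))
sleeve top in tool [ 248  207   68   49 3221] [0.0006 0.0001 0.0577] ((0.04584789276123047, -0.08263015747070312), (40.2122688293457, 30.804662704467773), 89.76709747314453) [0.00436445 0.05769899] [0.00547575 0.05770145]
pads -0.04190988959622516 0.0426383763960013
```

View pics/wrist2.png

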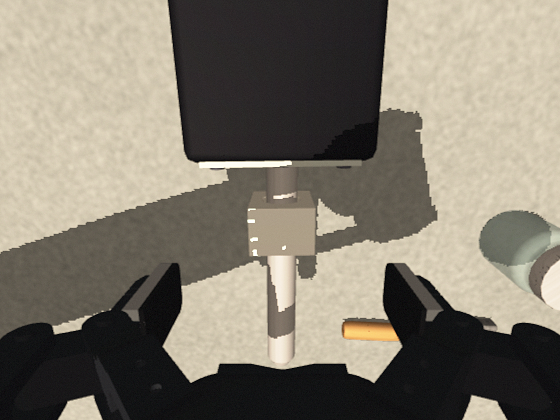

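The sleeve at (282,231) is square to the jaws and within 0.5 mm of centre. I'll descend around it.

```bash
python3 -m creep '[{"hand":1,"translation":[-0.03,-0.04,2],"delta_rot":[0,0,0]},{"hand":1,"translation":[0,0,2],"delta_rot":[0,0,0]},{"hand":1,"translation":[0,0,2],"delta_rot":[0,0,0]},{"hand":1,"translation":[0,0,1.6],"delta_rot":[0,0,0]},{"hand":1,"translation":[0,0,1.5],"delta_rot":[0,0,0]},{"hand":0.65,"translation":[0,0,0],"delta_rot":[0,0,0]},{"hand":0.65,"translation":[0,0,0],"delta_rot":[0,0,0]},{"hand":0.65,"translation":[0,0,0],"delta_rot":[0,0,0]}]' 20
python3 - <<'E'
from h import *
from station import ctrl
c=ctrl.calibration("wrist");im,d=ctrl.get_image("wrist");o=ctrl.get_obs()
cv2.imwrite("pics/wrist3.png",im[:,:,::-1])
K=[c["fx"],c["fy"],c["cx"],c["cy"]];T=c["T"];P=cloud(d,T,K)
R=Rdown(np.radians(81.9),-0.063);f=np.array([.5467,.1302,.108]);print(goal(o,f,R))
M=Rt.from_rotvec(o["tool_rot"]).as_matrix();Q=(P-o["tool_pos"])@M
np.savez("wrist3.npz",im=im,d=d,T=T,K=K,Q=Q)
m=((P[...,2]>0.1375)&(P[...,2]<0.147)&(np.abs(Q[...,1])<0.024)&(np.abs(Q[...,0])<0.03)).astype(np.uint8)
m=cv2.morphologyEx(m,cv2.MORPH_OPEN,np.ones((3,3)))
n,l,st,_=cv2.connectedComponentsWithStats(m);i=1+st[1:,4].argmax();t=Q[l==i]
print(st[i],t.mean(0).round(4),"y range",t[:,1].min(),t[:,1].max(),cv2.minAreaRect((t[:,:2]*1000).astype(np.float32)))
E
```

```text
t: 5.25
tool_pos: [0.5471, 0.1305, 0.1086]
tool_rot: [2.338, 2.034, -0.071]
contact_force: [-0.7, 0.4, 0.3]
opening: 0.0554
(array([-0.03, -0.03,  0.05]), array([ 0.1 , -0.04,  0.14]))
[ 221  278  120   81 9244] [ 0.0012  0.     -0.0328] y range -0.02013870312226306 0.02028008110578439 ((0.03707599639892578, 0.020671844482421875), (40.29606246948242, 31.64352798461914), 89.30447387695312)
```

View pics/wrist3.png

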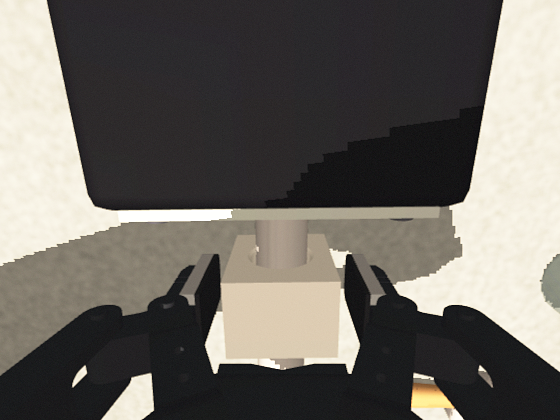

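The pads are at columns 218 and 345, either side of the sleeve (224–339) and the shaft (256–308). Everything is centred on about column 282, so I'll close slowly.

```bash
python3 -m creep '[{"hand":0.55,"translation":[0,0,0],"delta_rot":[0,0,0]},{"hand":0.52,"translation":[0,0,0],"delta_rot":[0,0,0]},{"hand":0.50,"translation":[0,0,0],"delta_rot":[0,0,0]},{"hand":0.49,"translation":[0,0,0],"delta_rot":[0,0,0]},{"hand":0.48,"translation":[0,0,0],"delta_rot":[0,0,0]},{"hand":0.48,"translation":[0,0,0],"delta_rot":[0,0,0]}]' 20
python3 -m creep '[{"hand":0.47,"translation":[0,0,0],"delta_rot":[0,0,0]},{"hand":0.46,"translation":[0,0,0],"delta_rot":[0,0,0]},{"hand":0.45,"translation":[0,0,0],"delta_rot":[0,0,0]},{"hand":0.45,"translation":[0,0,0],"delta_rot":[0,0,0]}]'
python3 -c "
from station import ctrl
o=ctrl.get_obs();print(o['contact_force'],o['wrist_torque'],o['opening'],o['tool_pos'])"
```

```text
t: 6.05
tool_pos: [0.5463, 0.1304, 0.1075]
tool_rot: [2.339, 2.034, -0.074]
contact_force: [-0.5, 0.1, 0.0]
opening: 0.0413
t: 6.55
tool_pos: [0.5464, 0.1303, 0.1076]
tool_rot: [2.338, 2.034, -0.073]
contact_force: [0.1, -0.5, 0.3]
opening: 0.0398
[ 0.07952765 -0.46012052  0.30466879] [-0.01558378 -0.0725308   0.01338658] 0.03979286898995668 [0.54641721 0.13032564 0.10760749]
```

The grip closed at 39.8 mm with no side load. Next I'll tighten slightly and lift about 2 mm to centre the bore on the shaft.

```bash
python3 -m creep '[{"hand":0.42,"translation":[0,0,0],"delta_rot":[0,0,0]},{"hand":0.42,"translation":[0,0,-0.1],"delta_rot":[0,0,0]},{"hand":0.42,"translation":[0,0,0],"delta_rot":[0,0,0]},{"hand":0.42,"translation":[0,0,0],"delta_rot":[0,0,0]}]' 30
python3 -m creep '[{"hand":0.42,"translation":[0,0,-0.1],"delta_rot":[0,0,0]},{"hand":0.42,"translation":[0,0,0],"delta_rot":[0,0,0]},{"hand":0.42,"translation":[0,0,0],"delta_rot":[0,0,0]}]'
python3 - <<'E'
from h import *
from station import ctrl
o=ctrl.get_obs()
print(o['contact_force'],o['wrist_torque'],o['opening'],o['tool_pos'])
c=ctrl.calibration("wrist");im,d=ctrl.get_image("wrist")
cv2.imwrite("pics/wrist4.png",cv2.resize(im[200:380,200:360],None,fx=3.3,fy=3.3)[:,:,::-1])
E
```

```text
t: 7.05
tool_pos: [0.5459, 0.1304, 0.108]
tool_rot: [2.339, 2.035, -0.075]
contact_force: [0.2, -1.3, -1.3]
opening: 0.0398
t: 7.42
tool_pos: [0.5463, 0.1305, 0.1095]
tool_rot: [2.339, 2.034, -0.074]
contact_force: [-0.1, 0.1, -2.1]
opening: 0.04
[-0.05253895  0.13043391 -2.08536404] [-0.02785593 -0.04183975 -0.00130497] 0.039980390567427915 [0.54634857 0.13048686 0.10953849]
```

View pics/wrist4.png

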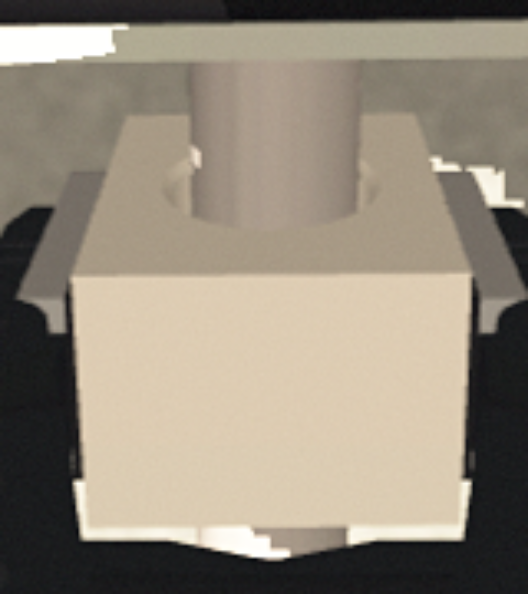

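The bore gap looks even on both sides of the shaft, at picture columns 165–190 and 358–382, and the sensor now reads the sleeve's weight. I'll work out the shaft direction in tool axes.

```bash
python3 - <<'E'
from h import *
from station import ctrl
o=ctrl.get_obs();M=Rt.from_rotvec(o["tool_rot"]).as_matrix();print(M[:,0],np.degrees(np.arctan2(M[1,0],M[0,0])))
for a,b in((-.1446,.063),(-.1434,.066)):
    v=np.array([a,-1,b]);v/=np.linalg.norm(v);print(M.T@v)
z=np.load("wrist2.npz");P=cloud(z["d"],z["T"],z["K"]);from scipy.optimize import least_squares
s=np.zeros(P.shape[:2],bool);s[262:350,262:302]=1;s&=(P[...,2]>.11)&(P[...,2]<.15)
q=P[s]
def f(x):
    dr=np.array([x[2],-1,x[3]]);dr/=np.linalg.norm(dr)
    return np.linalg.norm(np.cross(q-[x[0],0.05,x[1]],dr),axis=1)-0.010
S=least_squares(f,[0.54,0.12,-0.1,0],loss='soft_l1',f_scale=0.001);print(S.x,np.abs(S.fun).mean(),len(q))
v=np.array([S.x[2],-1,S.x[3]]);v/=np.linalg.norm(v);print(M.T@v)
E
```

```text
[ 0.13817968  0.98841738 -0.06274923] 82.04168966353224
[-9.99988835e-01 -4.69669325e-03  5.19671145e-04]
[-0.9999908  -0.00352319 -0.0024483 ]
[ 0.535367    0.12570421 -0.14439596  0.06409988] 0.0003656265309604852 2469
[-9.99989728e-01 -4.49709063e-03 -5.66402641e-04]
```

```bash
python3 -m creep '[{"hand":0.42,"translation":[-0.2,-0.001,0],"delta_rot":[0,0,0]},{"hand":0.42,"translation":[-0.3,-0.001,0],"delta_rot":[0,0,0]},{"hand":0.42,"translation":[-0.3,-0.001,0],"delta_rot":[0,0,0]},{"hand":0.42,"translation":[-0.3,-0.002,0],"delta_rot":[0,0,0]},{"hand":0.42,"translation":[-0.3,-0.001,0],"delta_rot":[0,0,0]},{"hand":0.42,"translation":[-0.3,-0.001,0],"delta_rot":[0,0,0]},{"hand":0.42,"translation":[0,0,0],"delta_rot":[0,0,0]},{"hand":0.42,"translation":[0,0,0],"delta_rot":[0,0,0]}]'
python3 - <<'E'
from h import *
from station import ctrl
o=ctrl.get_obs()
print(o['contact_force'],o['wrist_torque'],o['opening'],o['tool_pos'])
c=ctrl.calibration("wrist");im,d=ctrl.get_image("wrist")
cv2.imwrite("pics/wrist5.png",cv2.resize(im[200:380,200:360],None,fx=3.3,fy=3.3)[:,:,::-1])
E
```

```text
t: 8.48
tool_pos: [0.5439, 0.1137, 0.1106]
tool_rot: [2.339, 2.034, -0.074]
contact_force: [-1.0, 0.4, -1.6]
opening: 0.0399
[-0.97785054  0.43874824 -1.59464508] [-0.0001734   0.01461166 -0.01205485] 0.039914635229559674 [0.54393973 0.11368122 0.11059506]
```

View pics/wrist5.png

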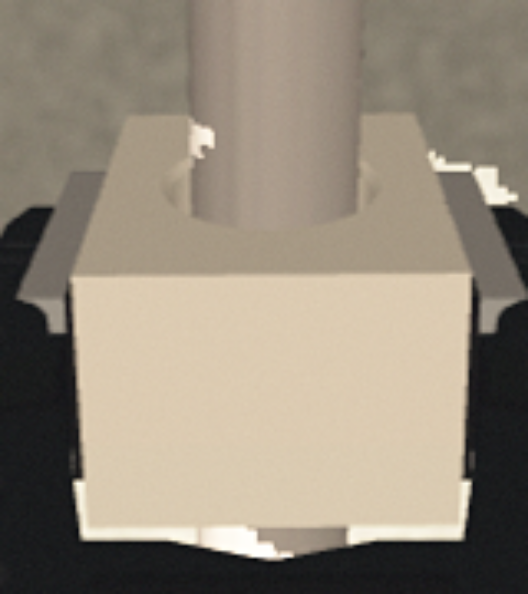

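The gap hasn't changed and the force is still just the weight, so I'll keep sliding.

```bash
python3 -m creep '[{"hand":0.42,"translation":[-0.4,-0.002,0],"delta_rot":[0,0,0]},{"hand":0.42,"translation":[-0.4,-0.002,0],"delta_rot":[0,0,0]},{"hand":0.42,"translation":[-0.4,-0.002,0],"delta_rot":[0,0,0]},{"hand":0.42,"translation":[-0.4,-0.002,0],"delta_rot":[0,0,0]},{"hand":0.42,"translation":[-0.4,-0.002,0],"delta_rot":[0,0,0]},{"hand":0.42,"translation":[-0.4,-0.001,0],"delta_rot":[0,0,0]},{"hand":0.42,"translation":[-0.4,-0.001,0],"delta_rot":[0,0,0]},{"hand":0.42,"translation":[0,0,0],"delta_rot":[0,0,0]}]'
python3 - <<'E'
from h import *
from station import ctrl
o=ctrl.get_obs()
print(o['contact_force'],o['wrist_torque'],o['opening'],o['tool_pos'])
c=ctrl.calibration("wrist");im,d=ctrl.get_image("wrist")
cv2.imwrite("pics/wrist6.png",cv2.resize(im[200:380,200:360],None,fx=3.3,fy=3.3)[:,:,::-1])
E
```

```text
t: 9.52
tool_pos: [0.5399, 0.0858, 0.1124]
tool_rot: [2.339, 2.034, -0.074]
contact_force: [0.0, 0.8, -2.6]
opening: 0.0392
[ 0.04639091  0.76410621 -2.57477155] [ 0.05627041 -0.05038159 -0.00032218] 0.039189987160721584 [0.53993057 0.08575842 0.11236622]
```

View pics/wrist6.png

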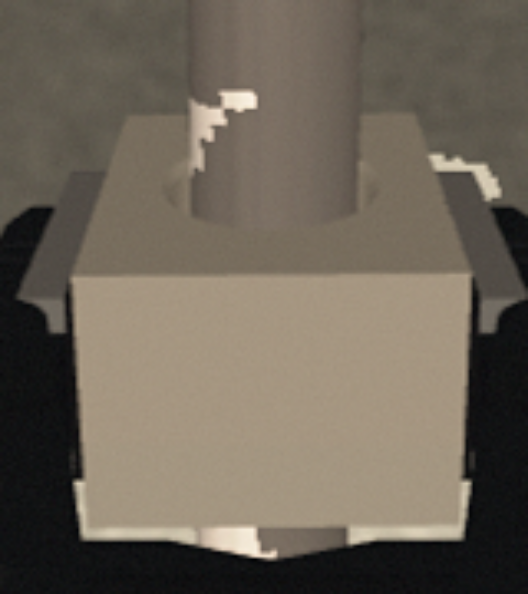

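```bash
R='' ; python3 -m creep '[{"hand":0.42,"translation":[0,0,0],"delta_rot":[0,0,0]}]' | grep force;  python3 -m creep '[{"hand":0.42,"translation":[0,0,0],"delta_rot":[0,0,0]}]' | grep force;  python3 -m creep '[{"hand":0.42,"translation":[0,0,0],"delta_rot":[0,0,0]}]' | grep force; python3 -m creep '[{"hand":0.42,"translation":[0,0,0],"delta_rot":[0,0,0]}]' | grep force
```

```text
contact_force: [-0.0, -0.7, -1.6]
contact_force: [0.3, -0.1, -1.1]
contact_force: [-0.1, 0.0, -1.6]
contact_force: [-0.0, -0.6, -1.0]
```

The readings average about 1.4 N, which is only the sleeve's weight, so there's no load on the shaft. I'll continue.

```bash
python3 -m creep '[{"hand":0.42,"translation":[-0.4,-0.002,0],"delta_rot":[0,0,0]},{"hand":0.42,"translation":[-0.4,-0.002,0],"delta_rot":[0,0,0]},{"hand":0.42,"translation":[-0.4,-0.002,0],"delta_rot":[0,0,0]},{"hand":0.42,"translation":[-0.4,-0.002,0],"delta_rot":[0,0,0]},{"hand":0.42,"translation":[-0.4,-0.002,0],"delta_rot":[0,0,0]},{"hand":0.42,"translation":[-0.4,-0.001,0],"delta_rot":[0,0,0]},{"hand":0.42,"translation":[-0.4,-0.001,0],"delta_rot":[0,0,0]},{"hand":0.42,"translation":[0,0,0],"delta_rot":[0,0,0]}]'
python3 -m creep '[{"hand":0.42,"translation":[0,0,0],"delta_rot":[0,0,0]}]' | grep force;  python3 -m creep '[{"hand":0.42,"translation":[0,0,0],"delta_rot":[0,0,0]}]' | grep force
python3 - <<'E'
from h import *
from station import ctrl
o=ctrl.get_obs()
print(o['contact_force'],o['wrist_torque'],o['opening'],o['tool_pos'])
c=ctrl.calibration("wrist");im,d=ctrl.get_image("wrist")
cv2.imwrite("pics/wrist7.png",cv2.resize(im[200:380,200:360],None,fx=3.3,fy=3.3)[:,:,::-1])
E
```

```text
t: 11.08
tool_pos: [0.5359, 0.0581, 0.1141]
tool_rot: [2.339, 2.034, -0.074]
contact_force: [1.2, -0.1, -1.8]
opening: 0.0397
contact_force: [1.0, -0.9, -1.8]
contact_force: [-0.0, 0.8, -1.6]
[-0.03868504  0.77417913 -1.59946755] [0.06749765 0.0525789  0.01719911] 0.03981524787728053 [0.53592109 0.05847947 0.11405277]
```

View pics/wrist7.png

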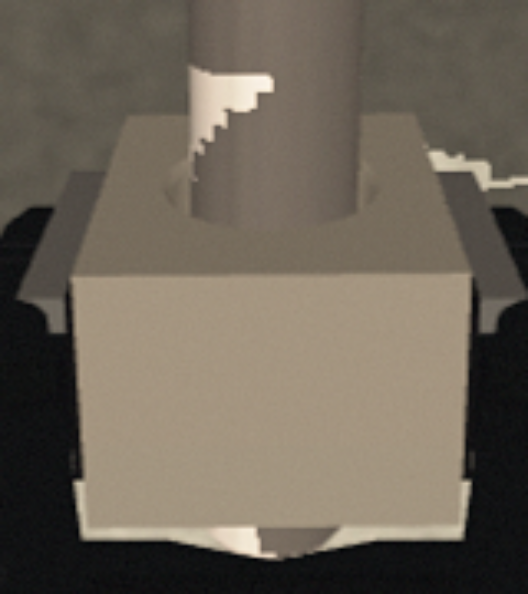

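```bash
python3 -m creep '[{"hand":0.42,"translation":[-0.4,-0.002,0],"delta_rot":[0,0,0]},{"hand":0.42,"translation":[-0.4,-0.002,0],"delta_rot":[0,0,0]},{"hand":0.42,"translation":[-0.4,-0.002,0],"delta_rot":[0,0,0]},{"hand":0.42,"translation":[-0.4,-0.002,0],"delta_rot":[0,0,0]},{"hand":0.42,"translation":[-0.4,-0.002,0],"delta_rot":[0,0,0]},{"hand":0.42,"translation":[-0.4,-0.001,0],"delta_rot":[0,0,0]},{"hand":0.42,"translation":[-0.4,-0.001,0],"delta_rot":[0,0,0]},{"hand":0.42,"translation":[0,0,0],"delta_rot":[0,0,0]}]'
python3 -m creep '[{"hand":0.42,"translation":[0,0,0],"delta_rot":[0,0,0]}]' | grep force
python3 -m creep '[{"hand":0.42,"translation":[-0.4,-0.002,0],"delta_rot":[0,0,0]},{"hand":0.42,"translation":[-0.4,-0.002,0],"delta_rot":[0,0,0]},{"hand":0.42,"translation":[-0.4,-0.002,0],"delta_rot":[0,0,0]},{"hand":0.42,"translation":[-0.5,-0.002,0],"delta_rot":[0,0,0]},{"hand":0.42,"translation":[-0.5,-0.002,0],"delta_rot":[0,0,0]},{"hand":0.42,"translation":[-0.5,-0.001,0],"delta_rot":[0,0,0]},{"hand":0.42,"translation":[-0.5,-0.001,0],"delta_rot":[0,0,0]},{"hand":0.42,"translation":[0,0,0],"delta_rot":[0,0,0]}]'
python3 - <<'E'
from h import *
from station import ctrl
c=ctrl.calibration("wrist");im,d=ctrl.get_image("wrist")
cv2.imwrite("pics/wrist8.png",im[:,:,::-1])
E
```

```text
t: 12.38
tool_pos: [0.5319, 0.0304, 0.1159]
tool_rot: [2.339, 2.034, -0.074]
contact_force: [0.9, -0.4, -1.5]
opening: 0.0397
contact_force: [0.7, -0.1, -1.2]
t: 13.5
tool_pos: [0.5274, -0.0013, 0.1179]
tool_rot: [2.339, 2.034, -0.074]
contact_force: [-1.0, -0.8, -0.4]
opening: 0.0394
```

View pics/wrist8.png

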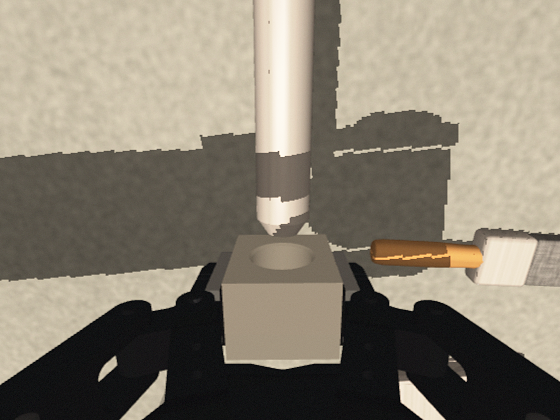

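The shaft's tapered nose at (283,230) is now out of the bore at (283,255). I'll back off further and measure the tray.

```bash
python3 -m creep '[{"hand":0.42,"translation":[-0.5,0,0],"delta_rot":[0,0,0]},{"hand":0.42,"translation":[-0.8,0,0],"delta_rot":[0,0,0]},{"hand":0.42,"translation":[-1.2,0,0],"delta_rot":[0,0,0]},{"hand":0.42,"translation":[-1.5,0,0],"delta_rot":[0,0,0]},{"hand":0.42,"translation":[-1,0,-2],"delta_rot":[0,0,0]},{"hand":0.42,"translation":[0,0,-3],"delta_rot":[0,0,0]},{"hand":0.42,"translation":[0,0,-2],"delta_rot":[0,0,0]},{"hand":0.42,"translation":[0,0,0],"delta_rot":[0,0,0]}]'
python3 - <<'E'
from h import *
from station import ctrl
im,d,T,K=load("top0.npz");P=cloud(d,T,K)
m=np.zeros(d.shape,bool);m[140:208,312:386]=1
m&=(P[...,2]>0.014)
t=P[m];print("rim",len(t),t[:,2].max(),cv2.minAreaRect((t[:,:2]*1000).astype(np.float32)))
print("floor z",np.median(P[160:190,335:365,2]),"counter",np.median(P[100:130,320:380,2]))
im2,d2,T2,K2=load("scene0.npz");P2=cloud(d2,T2,K2)
m=np.zeros(d2.shape,bool);m[285:395,180:325]=1;m&=P2[...,2]>0.014;t=P2[m];print("scene rim",len(t),t[:,2].max(),cv2.minAreaRect((t[:,:2]*1000).astype(np.float32)))
g=(P2[...,0]>.59)&(P2[...,0]<.69)&(P2[...,1]>-.32)&(P2[...,1]<-.2);print(np.median(P2[g][:,2]))
o=ctrl.get_obs();print(goal(o,[0.64,-0.262,0.19],Rdown(np.radians(87),0)))
E
```

```text
t: 14.55
tool_pos: [0.5226, -0.0464, 0.194]
tool_rot: [2.336, 2.031, -0.068]
contact_force: [-0.3, 0.1, -1.9]
opening: 0.0397
rim 356 1.465570311102558 ((470.37139892578125, -213.1206817626953), (197.4012908935547, 538.4818115234375), 74.93721771240234)
floor z 0.004939891598552126 counter 0.0009583423241578126
scene rim 2222 0.6382642510388375 ((798.3868408203125, -310.35205078125), (306.6104431152344, 661.9921264648438), 59.71971130371094)
0.0044141151261667955
(array([-19.66,  14.61,   1.72]), array([ 0.15,  3.63, -4.96]))
```

```bash
python3 -m creep '[{"hand":0.42,"translation":[-2,1.4,0.1],"delta_rot":[0,0,0]},{"hand":0.42,"translation":[-3.2,2.4,0.2],"delta_rot":[0,0,0]},{"hand":0.42,"translation":[-3.2,2.4,0.2],"delta_rot":[0,0,0]},{"hand":0.42,"translation":[-3.2,2.4,0.3],"delta_rot":[0,0,0]},{"hand":0.42,"translation":[-3.2,2.4,0.3],"delta_rot":[0,0,0]},{"hand":0.42,"translation":[-3,2.2,0.3],"delta_rot":[0,0,0]},{"hand":0.42,"translation":[-1.86,1.4,0.3],"delta_rot":[0,0,0]},{"hand":0.42,"translation":[0,0,0],"delta_rot":[0.1,3.6,-3]}]'
python3 -m creep '[{"hand":0.42,"translation":[0,0,0],"delta_rot":[0,0,0]},{"hand":0.42,"translation":[0,0,0],"delta_rot":[0,0,0]}]'
python3 - <<'E'
from h import *
from station import ctrl
for n in("wrist","top"):
    c=ctrl.calibration(n);im,d=ctrl.get_image(n)
    cv2.imwrite(f"pics/{n}9.png",im[:,:,::-1]);np.savez(f"{n}9.npz",im=im,d=d,T=c["T"],K=[c["fx"],c["fy"],c["cx"],c["cy"]])
o=ctrl.get_obs();M=Rt.from_rotvec(o["tool_rot"]).as_matrix();print(o["tool_pos"],M.round(4).tolist())
im,d,T,K=load("wrist9.npz");P=cloud(d,T,K);Q=(P-o["tool_pos"])@M
m=((np.abs(Q[...,1])<0.024)&(np.abs(Q[...,0])<0.03)&(Q[...,2]<-.025)&(Q[...,2]>-.045)).astype(np.uint8);m=cv2.morphologyEx(m,cv2.MORPH_OPEN,np.ones((5,5)))
t=P[m>0];print("sleeve top",len(t),t.mean(0),np.linalg.lstsq(np.c_[t[:,:2]-t[:,:2].mean(0),np.ones(len(t))],t[:,2],rcond=None)[0])
E
```

```text
t: 15.55
tool_pos: [0.6381, -0.2634, 0.1832]
tool_rot: [-2.31, -2.119, 0.004]
contact_force: [0.1, 0.5, -1.4]
opening: 0.0391
t: 15.8
tool_pos: [0.6379, -0.2618, 0.1849]
tool_rot: [-2.314, -2.119, 0.006]
contact_force: [-0.6, 0.0, -1.9]
opening: 0.0395
[ 0.63823039 -0.26122598  0.18571626] [[0.0864, 0.9962, -0.0042], [0.9963, -0.0864, 0.0002], [-0.0001, -0.0042, -1.0]]
sleeve top 11199 [ 0.6386671  -0.25902488  0.21829566] [-0.00914449 -0.03686731  0.21829566]
```

View pics/wrist9.png

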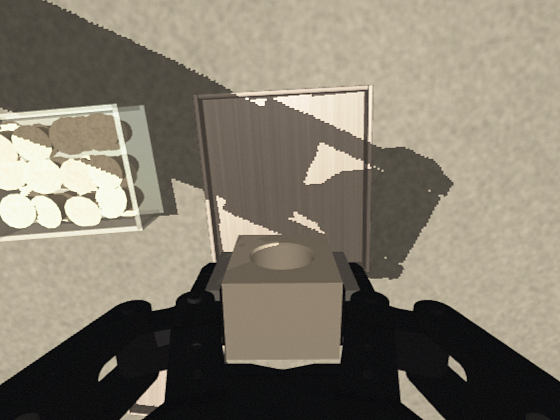

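View pics/top9.png

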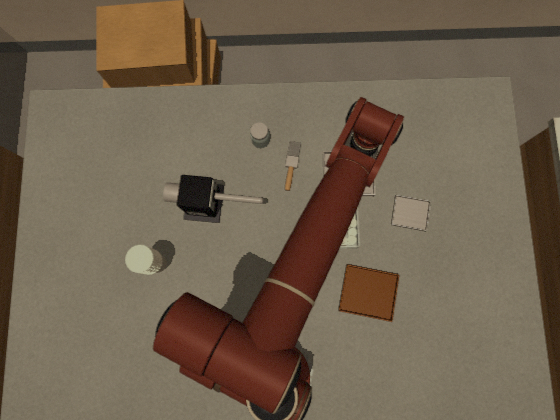

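The wrist view shows the tray at columns 197–372, with its far rim at row 92, under the held sleeve at (283,300). The caddy is at the left, and the top view shows everything else undisturbed. I'll work out the tray rectangle and check that the sleeve is level.

```bash
python3 - <<'E'
from h import *
im,d,T,K=load("wrist9.npz");P=cloud(d,T,K)
m=np.zeros(d.shape,bool);m[286:352,232:332]=1;t=P[m];t=t[np.abs(t[:,2]-np.median(t[:,2]))<.004]
x=np.linalg.lstsq(np.c_[t[:,:2]-t[:,:2].mean(0),np.ones(len(t))],t[:,2],rcond=None)[0];print("top slope",x,t.mean(0),len(t))
for u,v in((197,96),(372,87)): print("w corner",onplane(u,v,T,K,.022).round(4))
im,d,T,K=load("top0.npz");P=cloud(d,T,K)
m=np.zeros(d.shape,bool);m[145:203,315:383]=1;m&=(P[...,2]>0.013)&(P[...,2]<.04);t=P[m];print("rim",len(t),np.percentile(t[:,2],99),cv2.minAreaRect((t[:,:2]*1000).astype(np.float32)))
for u,v in((323,152),(374,152),(374,195.5),(323,195.5)): print(onplane(u,v,T,K,.022).round(4))
E
```

```text
top slope [-0.00744832  0.00663087  0.21864312] [ 0.63830083 -0.26022142  0.21864312] 6565
w corner [ 0.5738 -0.1741  0.022 ]
w corner [ 0.7188 -0.1798  0.022 ]
rim 332 0.028360328263276204 ((643.4877319335938, -259.53668212890625), (171.26980590820312, 153.0223846435547), 88.21958923339844)
[ 0.7165 -0.1779  0.022 ]
[ 0.7114 -0.3491  0.022 ]
[ 0.5617 -0.3394  0.022 ]
[ 0.5665 -0.1715  0.022 ]
```

```bash
python3 -m creep '[{"hand":0.42,"translation":[0,0.4,2],"delta_rot":[-0.4,-0.4,0]},{"hand":0.42,"translation":[0,0,3],"delta_rot":[0,0,0]},{"hand":0.42,"translation":[0,0,3],"delta_rot":[0,0,0]},{"hand":0.42,"translation":[0,0,3],"delta_rot":[0,0,0]},{"hand":0.42,"translation":[0,0,2],"delta_rot":[0,0,0]},{"hand":0.42,"translation":[0,0,1.5],"delta_rot":[0,0,0]},{"hand":0.42,"translation":[0,0,0.8],"delta_rot":[0,0,0]},{"hand":0.42,"translation":[0,0,0],"delta_rot":[0,0,0]}]'
python3 -m creep '[{"hand":0.42,"translation":[0,0,0],"delta_rot":[0,0,0]}]'
python3 - <<'E'
from h import *
from station import ctrl
n="wrist";c=ctrl.calibration(n);o=ctrl.get_obs();im,d=ctrl.get_image(n)
cv2.imwrite("pics/wrist10.png",im[:,:,::-1]);T=c["T"];K=[c["fx"],c["fy"],c["cx"],c["cy"]];P=cloud(d,T,K)
m=np.zeros(d.shape,bool);m[286:352,232:332]=1;t=P[m];t=t[np.abs(t[:,2]-np.median(t[:,2]))<.004]
x=np.linalg.lstsq(np.c_[t[:,:2]-t[:,:2].mean(0),np.ones(len(t))],t[:,2],rcond=None)[0];print("top slope",x,t.mean(0),"bottom",x[2]-.046,o["tool_pos"])
print("floor",np.median(P[150:180,250:310,2]))
E
```

```text
t: 16.9
tool_pos: [0.6427, -0.2629, 0.0331]
tool_rot: [2.31, 2.118, -0.004]
contact_force: [0.6, 0.4, -1.6]
opening: 0.0394
t: 17.02
tool_pos: [0.6435, -0.2633, 0.0345]
tool_rot: [2.309, 2.117, -0.003]
contact_force: [-0.6, 0.2, 0.1]
opening: 0.0397
top slope [ 0.00135383 -0.00290118  0.06813267] [ 0.64349333 -0.26140243  0.06813267] bottom 0.02213266599293527 [ 0.64345344 -0.26331323  0.03445849]
floor 0.004390448885884912
```

View pics/wrist10.png

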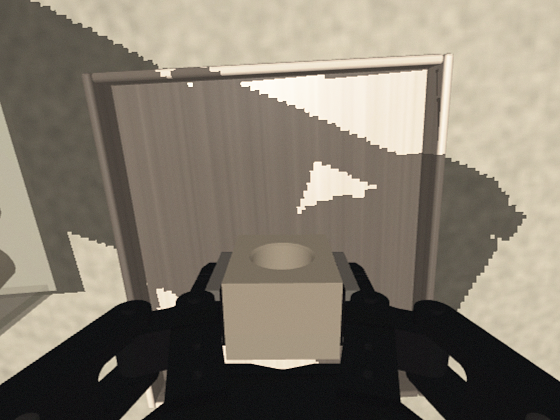

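The sleeve is level, centred in the tray and about 17 mm above its floor. I'll lower it gently.

```bash
python3 -m creep '[{"hand":0.42,"translation":[0,0,0.4],"delta_rot":[0,0,0]},{"hand":0.42,"translation":[0,0,0.4],"delta_rot":[0,0,0]},{"hand":0.42,"translation":[0,0,0.3],"delta_rot":[0,0,0]},{"hand":0.42,"translation":[0,0,0.2],"delta_rot":[0,0,0]},{"hand":0.42,"translation":[0,0,0.1],"delta_rot":[0,0,0]},{"hand":0.42,"translation":[0,0,0],"delta_rot":[0,0,0]},{"hand":0.42,"translation":[0,0,0],"delta_rot":[0,0,0]}]'
python3 -m creep '[{"hand":0.42,"translation":[0,0,0.1],"delta_rot":[0,0,0]},{"hand":0.42,"translation":[0,0,0],"delta_rot":[0,0,0]}]'
python3 -m creep '[{"hand":0.42,"translation":[0,0,0.1],"delta_rot":[0,0,0]},{"hand":0.42,"translation":[0,0,0],"delta_rot":[0,0,0]}]'
```

```text
t: 17.95
tool_pos: [0.6428, -0.263, 0.0194]
tool_rot: [2.31, 2.118, -0.004]
contact_force: [0.2, -0.9, -2.1]
opening: 0.0397
t: 18.2
tool_pos: [0.6427, -0.2629, 0.0181]
tool_rot: [2.31, 2.118, -0.004]
contact_force: [0.0, -0.6, -0.4]
opening: 0.0393
t: 18.45
tool_pos: [0.6426, -0.2629, 0.017]
tool_rot: [2.311, 2.118, -0.004]
contact_force: [0.6, -0.1, -1.3]
opening: 0.0393
```

```bash
python3 -m creep '[{"hand":0.42,"translation":[0,0,0.05],"delta_rot":[0,0,0]},{"hand":0.42,"translation":[0,0,0],"delta_rot":[0,0,0]}]' | grep -E "pos|force"
python3 -m creep '[{"hand":0.42,"translation":[0,0,0],"delta_rot":[0,0,0]}]'| grep -E "pos|force"
python3 -c "
from station import ctrl;print(ctrl.get_obs()['wrist_torque'])"
```

```text
tool_pos: [0.6428, -0.263, 0.0168]
contact_force: [-0.5, 0.8, -1.6]
tool_pos: [0.6428, -0.263, 0.0168]
contact_force: [0.1, -0.0, -0.6]
[ 0.04030556  0.04174229 -0.01523538]
```

```bash
python3 -m creep '[{"hand":0.42,"translation":[0,0,0.05],"delta_rot":[0,0,0]},{"hand":0.42,"translation":[0,0,0],"delta_rot":[0,0,0]}]' | grep -E "pos|force"
python3 -m creep '[{"hand":0.42,"translation":[0,0,0],"delta_rot":[0,0,0]}]'| grep -E "pos|force"
```

```text
tool_pos: [0.6428, -0.263, 0.0167]
contact_force: [-1.8, 0.7, 2.6]
tool_pos: [0.6428, -0.2631, 0.0167]
contact_force: [-2.0, 0.1, 3.1]
```

```bash
python3 - <<'E'
from h import *
from station import ctrl
n="wrist";c=ctrl.calibration(n);o=ctrl.get_obs();im,d=ctrl.get_image(n)
cv2.imwrite("pics/wrist11.png",im[:,:,::-1]);T=c["T"];K=[c["fx"],c["fy"],c["cx"],c["cy"]];P=cloud(d,T,K)
m=np.zeros(d.shape,bool);m[286:352,232:332]=1;t=P[m];t=t[np.abs(t[:,2]-np.median(t[:,2]))<.004]
x=np.linalg.lstsq(np.c_[t[:,:2]-t[:,:2].mean(0),np.ones(len(t))],t[:,2],rcond=None)[0];print("top slope",x,"bottom",x[2]-.046,o["tool_pos"])
print("floor",np.median(P[150:220,250:310,2]))
E
```

```text
top slope [-0.0009356  -0.00039122  0.05040299] bottom 0.004402994401632138 [ 0.64278842 -0.26305055  0.01670927]
floor 0.004383150213838408
```

View pics/wrist11.png

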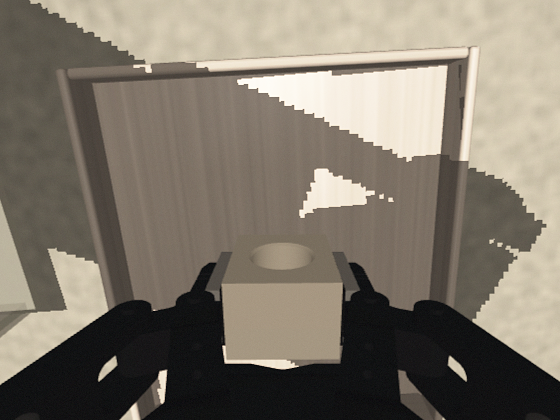

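It's in contact: about 3 N upward, with the sleeve's underside at 4.4 mm, level with the tray floor. I'll release, opening slowly and only partly, and then retreat.

```bash
python3 -m creep '[{"hand":0.46,"translation":[0,0,0],"delta_rot":[0,0,0]},{"hand":0.5,"translation":[0,0,0],"delta_rot":[0,0,0]},{"hand":0.55,"translation":[0,0,0],"delta_rot":[0,0,0]},{"hand":0.65,"translation":[0,0,0],"delta_rot":[0,0,0]},{"hand":0.75,"translation":[0,0,0],"delta_rot":[0,0,0]},{"hand":0.75,"translation":[0,0,0],"delta_rot":[0,0,0]}]'
python3 -m creep '[{"hand":0.75,"translation":[0,0,-0.5],"delta_rot":[0,0,0]},{"hand":0.75,"translation":[0,0,-1],"delta_rot":[0,0,0]},{"hand":0.75,"translation":[0,0,-2],"delta_rot":[0,0,0]},{"hand":0.75,"translation":[0,0,-3],"delta_rot":[0,0,0]},{"hand":0.75,"translation":[0,0,-4],"delta_rot":[0,0,0]},{"hand":0.75,"translation":[0,0,-4],"delta_rot":[0,0,0]},{"hand":0.75,"translation":[0,0,-2],"delta_rot":[0,0,0]},{"hand":0.75,"translation":[0,0,0],"delta_rot":[0,0,0]}]'
python3 - <<'E'
from h import *
from station import ctrl
for n in("wrist","scene"):
    c=ctrl.calibration(n);im,d=ctrl.get_image(n)
    cv2.imwrite(f"pics/{n}12.png",im[:,:,::-1]);np.savez(f"{n}12.npz",im=im,d=d,T=c["T"],K=[c["fx"],c["fy"],c["cx"],c["cy"]])
E
```

```text
t: 20.0
tool_pos: [0.6427, -0.263, 0.0161]
tool_rot: [2.31, 2.118, -0.004]
contact_force: [0.5, -0.7, -0.6]
opening: 0.0642
t: 21.0
tool_pos: [0.6433, -0.2624, 0.1841]
tool_rot: [2.307, 2.115, -0.002]
contact_force: [0.3, -0.4, 0.1]
opening: 0.0638
```

View pics/wrist12.png

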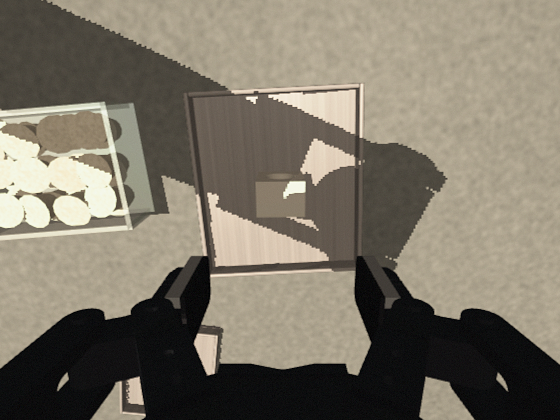

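View pics/scene12.png

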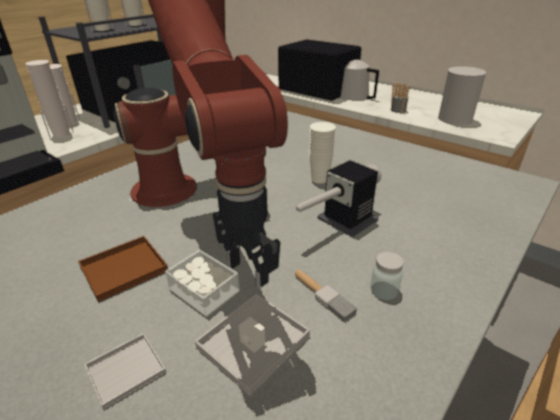

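The wrist view shows the sleeve at (281,197), upright and released in the middle of the tray. The scene view shows a bare shaft and the caddy, cups, jar and brush where they began. One last level check and a comparison of the other objects before handing in.

```bash
python3 -m creep '[{"hand":0.75,"translation":[0,0,0],"delta_rot":[0,0,0]},{"hand":0.75,"translation":[0,0,0],"delta_rot":[0,0,0]}]' | grep -E "t:|force"
python3 - <<'E'
from h import *
from station import ctrl
im,d,T,K=load("wrist12.npz");P=cloud(d,T,K)
m=np.zeros(d.shape,bool);m[184:214,260:302]=1;t=P[m];t=t[np.abs(t[:,2]-np.median(t[:,2]))<.003]
x=np.linalg.lstsq(np.c_[t[:,:2]-t[:,:2].mean(0),np.ones(len(t))],t[:,2],rcond=None)[0];print("sleeve top",t.mean(0).round(4),"slope",x[:2].round(4))
a,da,_,_=load("scene0.npz");b,db,_,_=load("scene12.npz")
for n,(r0,r1,c0,c1) in dict(module=(165,230,330,380),shaft=(190,212,298,325),cups=(122,185,308,336),jar=(252,300,370,405),brush=(268,318,293,356),caddy_left=(262,300,165,205)).items():
    print(n,"median |dcolor|",np.median(np.abs(a[r0:r1,c0:c1].astype(int)-b[r0:r1,c0:c1])),"median |ddepth|",np.median(np.abs(da[r0:r1,c0:c1]-db[r0:r1,c0:c1])).round(4),"frac>1cm",(np.abs(da[r0:r1,c0:c1]-db[r0:r1,c0:c1])>.01).mean().round(3))
ctrl.finish_job()
E
```

```text
t: 21.35
tool_rot: [2.312, 2.12, -0.006]
contact_force: [-0.0, -1.1, -0.4]
sleeve top [ 0.6432 -0.2622  0.0504] slope [0.0004 0.002 ]
module median |dcolor| 7.0 median |ddepth| 0.0019 frac>1cm 0.051
shaft median |dcolor| 15.0 median |ddepth| 0.002 frac>1cm 0.077
cups median |dcolor| 14.0 median |ddepth| 0.0023 frac>1cm 0.024
jar median |dcolor| 14.0 median |ddepth| 0.0015 frac>1cm 0.005
brush median |dcolor| 15.0 median |ddepth| 0.0015 frac>1cm 0.006
caddy_left median |dcolor| 15.0 median |ddepth| 0.0015 frac>1cm 0.007
the job is handed in; nothing more can be done
```

The sleeve is off the shaft and lying flat in the larger grey steel tray. I let go of it there and handed the job in at about 21 s of the 67 s allowed.

- **Sliding off:** I gripped the sleeve centred, lifted it about 2 mm to centre the bore, and drew it along the measured shaft line (leaning about 0.06 rad upward). Every reading I took on the way stayed close to the sleeve's weight, about 1.5 N with roughly 1 N of noise. The bore gap looked even on both sides in each picture. I read forces only at the end of each move, so a brief contact in between could have gone unseen.
- **Setting down:** The sleeve touched the floor at about 3 N. After release its top is at 50.4 mm, which puts its underside on the 4.4 mm floor, and it is level within 0.002 rad. The gripper is clear above it.
- **Other objects:** Before and after depth pictures agree within about 2 mm (median) for the module, shaft, cups, jar, brush and the left part of the caddy. The colours differ a little, which I put down to lighting and the arm's shadow. No check failed.

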